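# Load the base of a stacking rack and socket its upper tier on top

## Task

Put the blue slide box flat on the black pad in the middle of the rack's base, its long side along the base's long side, and let go of it. Then take the rack's upper tier off the sloping drainer by its handle, level it, and lower it gently (do not drop it) over the box until all four posts stand fully home in the base's four sockets. Leave the other things on the bench where they are.

Things in the scene. Friction and masses are not known exactly. Their poses are not given: they have to be found in the camera images.
- base_tier: Base of the rack, fixed: aluminium plate 146 x 166 x 8 mm (x, y, z), black pad in the middle, a blue socket at each corner (axes at x = +-55, y = +-65 mm). Origin: centre of its underside, on the bench; z up; y is its long side. Each socket: a square well 18 mm wide, floor at z = 8 mm, its walls flaring above z = 26 mm to a mouth 30 mm wide at z = 36 mm.
- base_pad (a point): Centre of the top of the flat black rubber pad, 76 x 104 mm (x, y), 10 mm above the bench; axes as the base's.
- slide_box: Blue lidded slide box (lid does not open), 57 x 87 x 32 mm (x, y, z), about 0.1 kg. Origin: centre of its underside. It lies with its long side roughly sideways to the robot; grasp it across the 57 mm side. The other box beside it is white; which is nearer the robot varies.
- upper_tier: Upper tier, about 0.3 kg: open frame 126 x 150 mm on four round posts, 14 mm thick, with rounded feet at x = +-55, y = +-65 mm. Origin: midway between the feet tips; z along the posts, deck at z = 62 to 72 mm; a half turn about z changes nothing. Starts on the drainer, z leaning 30 degrees from vertical towards the robot. Fully home its origin is 8 mm above the base's origin.
- handle_bar (a point): Centre of the upper tier's blue handle bar, 117 mm along z from its origin, over its middle. The bar is parallel to y, 102 mm long (y), 14 mm thick (x), 20 mm high (z), flat sided, with 35 mm free between it and the deck; its two supports stand at y = +-45 mm. Axes as the upper tier's.
- drainer: White sloping drainer, fixed: a plate 145 x 176 mm rising at 30 degrees away from the robot (along its +x), with a 13 mm lip along its lower edge that the two lower posts rest against. Origin: on the bench under its middle, the slope is 52 mm high there; highest edge about 90 mm.
- cuvette_box: White lidded box 54 x 80 x 34 mm, a bystander; origin at the centre of its underside. Leave it where it is.
- marker: White and black marker pen lying on the bench, 136 mm long (y), 13 mm thick, a bystander; origin at the centre of its underside.
- bench_timer: White timer standing on edge, 21 x 62 x 54 mm, a bystander; origin at the centre of its underside.
- tape_roll: Roll of tape lying flat, 66 mm across, 18 mm high, a bystander; origin at the centre of its underside.
- bottle_yellow: Brown bottle with a yellow cap, 44 mm across, 90 mm high, a bystander; origin at the centre of its underside.
- bottle_white: Brown bottle with a white cap, 44 mm across, 90 mm high, a bystander; origin at the centre of its underside.
- bottle_blue: White bottle with a blue cap, 48 mm across, 105 mm high, a bystander; origin at the centre of its underside.

How it is judged:
By the outcome, as a careful person would: the job done as asked, in the order asked, and still so for the second after the job is handed in, with the robot touching nothing.
It also fails if it takes over 64 s, if anything falls off the work surface, if the arm or the gripper's body presses on something with over 40 N, if the wrist force passes 120 N, or if a joint passes its speed limit or range.

## Robot

A 6-joint arm with a two-finger parallel gripper is mounted at the origin on a cart in front of the work surface, level with it; the furniture and walls round the work are solid. World frame = base frame: x ahead of the robot, y to its left, z up, the work surface at z = 0. Lengths are in m, angles in degrees, forces in N, time in s.
With the tool pointing down it reaches from about 0.4 to 0.825 m from the base axis. Payload 7 kg.
Tool frame: the origin (TCP) lies midway between the tips of the shut fingers; the grasp point (between the pads) lies 19 mm behind it; z points along the fingers, y is the line along which they close (so a half turn about z gives the same grasp; the last joint's range is limited). The gripper opens to 88 mm and grips with 3 to 60 N. Pads are 19 mm wide; open, the fingers measure 130 mm over their backs; the gripper's body (78 mm by 193 mm) begins 47 mm behind the grasp point.
Start: joints at [-60.785, 20.546, 0.682, 0, -70.136, -16.507], TCP at [0.148, -0.658, 0.198] pointing down, gripper open.
Joint ranges: [-176.03, 176.03], [-82.01, 121.73], [-58.28, 71.71], [-173.87, 95.51], [-174.79, -0.11], [-173.66, 173.66]. Speed limits (degrees/s): [136.94, 136.94, 172.46, 180, 180, 180].

## Interface

Orientations are given as a 3x3 rotation matrix whose columns are the frame's x, y, z axes.
In Python, from rig import robot gives the robot as it stands. Calls block until the motion is done:
- robot.goto(position, orientation): joint-space move of the TCP to a pose.
- robot.servo_line(position, ori=None, speed=0.15): straight line of the TCP; ori=None keeps the orientation; speed is the mean speed in m/s.
- robot.movej(angles): joint-space move.
- robot.move_gripper(opening): opening from 0.0 (shut) to 1.0 (fully open); the grip force is fixed at half the most; returns when the fingers have stopped.
- robot.dwell(seconds).
- robot.ik(position, orientation): joint angles nearest the present ones, or None.
- robot.grab_frame(name): name is "scene" or "top" or "wrist"; returns (picture, depth): 400x640x3 uint8, red, green, blue; 400x640 float32, m along the optical axis (not along the pixel's ray), 0 where there is no reading.
- robot.camera_info(name): a dict with "vfov" (degrees; the focal length in pixels is half the picture's height over the tangent of half this angle, whatever the lens; pixels are square), "cx", "cy" (the principal point, pixels), "view" (4x4, takes a point from world to camera coordinates); the wrist camera has in their place "T_tool_cam" (4x4, takes a point from camera to tool coordinates, whose origin is the TCP and whose axes are the flange's). Camera axes: x right, y down, z forward; pixel columns grow to the right and rows downward; lengths in m; the calibration is good to about 2 mm. A picture is of the moment at which its call begins: read the wrist's pose just before it. camera_info takes no time and is no camera call.
A pose or a line that the arm cannot do raises robot.Unreachable and nothing moves.
- robot.job_done(): hands the job in; it is judged then, once.
Readings, each from a call of its own:
- robot.read_t(): time.
- robot.read_qpos(): joint angles.
- robot.read_qvel(): joint speeds.
- robot.read_effort(): joint torques, N m.
- robot.read_position(): TCP position.
- robot.read_tcp_rot(): TCP orientation.
- robot.read_force(): force on the tool from outside, world axes, zero at the start.
- robot.read_ft_torque(): the same for the moment, N m.
- robot.read_grip_width(): opening from 0.0 (shut) to 1.0 (fully open).
- robot.read_finger_force(): force on a finger pad.
Only numpy, scipy, OpenCV 4.12 (cv2) and the standard library are available. Lean on these libraries where they do the work, as an engineer would, in place of code of your own. Each camera call takes 0.05 s, during which the arm holds its last target. There are 200 camera calls.

## Working session

There is one attempt and no reset: what is moved stays moved. The work goes in short steps, each a Python script; the robot and the scene stay as the last script left them, time stands still between calls to the robot, and variables do not carry over. Pictures are saved under pics/ and viewed, at most 10 in all, crops included, and the job is handed in when it is done.

```bash
ls; mkdir -p pics; python3 - <<'E'
from rig import robot
import numpy as np,cv2
for n in("scene","top"):
    p,d=robot.grab_frame(n);cv2.imwrite(f"pics/{n}0.png",p[:,:,::-1]);np.savez(f"{n}0.npz",p=p,d=d)
    c=robot.camera_info(n);print(n,c)
print(robot.camera_info("wrist"),robot.read_t())
E
```

```text
pics
scene {'vfov': 43.00215257836665, 'cx': 323.3430685746084, 'cy': 204.9105500325992, 'view': array([[-0.63779796, -0.77018187,  0.00580106,  0.28782597],
       [-0.5021249 ,  0.4100816 , -0.76138274,  0.38573194],
       [ 0.58402427, -0.48852121, -0.6482767 ,  0.90658042],
       [ 0.        ,  0.        ,  0.        ,  1.        ]])}
top {'vfov': 55.28213052920238, 'cx': 327.04325671210256, 'cy': 201.582249995155, 'view': array([[ 0.00359301, -0.99982497,  0.01836065, -0.08645235],
       [-0.9921565 , -0.00585845, -0.12486458,  0.57316883],
       [ 0.12495029, -0.017768  , -0.99200389,  1.02294957],
       [ 0.        ,  0.        ,  0.        ,  1.        ]])}
{'vfov': 68.95093646757262, 'cx': 316.42966002173193, 'cy': 196.20577854313575, 'T_tool_cam': array([[ 8.64392778e-04, -9.66816802e-01, -2.55469223e-01,
         6.90079497e-02],
       [ 9.99999582e-01,  7.59587051e-04,  5.08910197e-04,
        -5.12195326e-04],
       [-2.97971816e-04, -2.55469556e-01,  9.66817055e-01,
        -1.86304128e-01],
       [ 0.00000000e+00,  0.00000000e+00,  0.00000000e+00,
         1.00000000e+00]])} 0.1
```

View pics/top0.png

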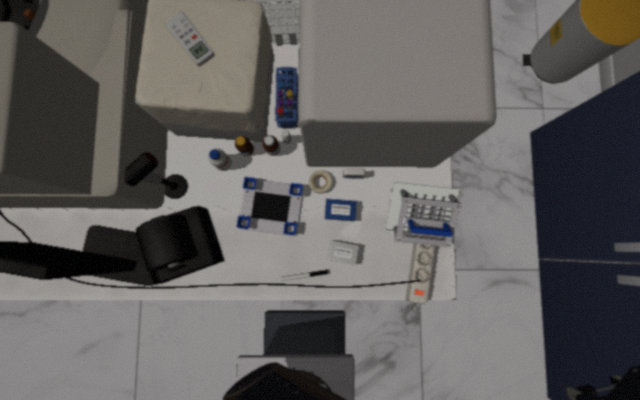

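View pics/scene0.png

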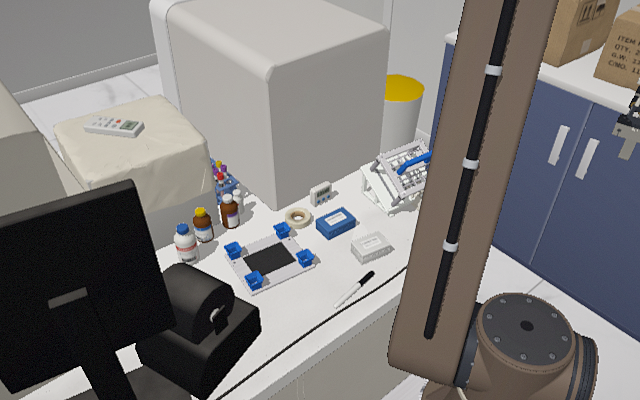

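The top view shows the base at about (272,206), the blue box at (341,210), the white box at (346,251) and the tier handle at (430,229). The large instrument stands behind, from about row 165 up. Next I'll convert the blue regions to world coordinates.

```bash
cat > h.py <<'E'
import numpy as np,cv2
from rig import robot
def world(n,d,T=None):
    """per-pixel world points; T = tool pose 4x4 for the wrist camera"""
    c=robot.camera_info(n);H,W=d.shape;f=H/2/np.tan(np.radians(c["vfov"]/2))
    v,u=np.mgrid[:H,:W]
    P=np.stack([(u-c["cx"])/f*d,(v-c["cy"])/f*d,d,np.ones_like(d)],-1)
    M=np.linalg.inv(c["view"]) if n!="wrist" else T@c["T_tool_cam"]
    X=(P@M.T)[...,:3];X[d<=0]=np.nan;return X
def pose():
    T=np.eye(4);T[:3,:3]=robot.read_tcp_rot();T[:3,3]=robot.read_position();return T
def blue(p):
    h=cv2.cvtColor(p,cv2.COLOR_RGB2HSV);return ((abs(h[...,0].astype(int)-110)<14)&(h[...,1]>130)&(h[...,2]>50)).astype(np.uint8)
def blobs(p,X,amin):
    n,l,s,c=cv2.connectedComponentsWithStats(blue(p))
    out=[]
    for i in range(1,n):
        if s[i,4]>=amin:
            Q=X[l==i];Q=Q[~np.isnan(Q).any(1)]
            if len(Q)>3: out.append((c[i],s[i,4],Q))
    return out
def wrist(tag):
    T=pose();p,d=robot.grab_frame("wrist");cv2.imwrite(f"pics/{tag}.png",p[:,:,::-1]);X=world("wrist",d,T);np.savez(tag,p=p,X=X);return p,X
def down(a):
    """tool pointing down, closing line (y) at angle a deg from world x"""
    a=np.radians(a);y=np.array([np.cos(a),np.sin(a),0]);z=np.array([0,0,-1.]);return np.column_stack([np.cross(y,z),y,z])
E
python3 - <<'E'
from h import *
np.set_printoptions(precision=3,suppress=True)
for n in("top","scene"):
    z=np.load(n+"0.npz");X=world(n,z["d"])
    for c,a,Q in blobs(z["p"],X,12):
        r=cv2.minAreaRect((Q[:,:2]*1000).astype(np.float32))
        print(n,c.round(),a,np.median(Q,0),Q[:,2].min(),Q[:,2].max(),r)
z=np.load("top0.npz");X=world("top",z["d"])
for u,v in[(272,206),(346,251),(320,181),(354,173),(400,150),(350,140),(310,280),(425,270)]:print(u,v,X[v,u])
E
```

```text
top [286.  80.] 184 [0.918 0.034 0.06 ] 0.002909030208598118 0.1008272700576811 ((916.6129760742188, 31.493515014648438), (74.02945709228516, 50.38982009887695), 2.346799373626709)
top [288. 119.] 45 [0.802 0.029 0.06 ] 0.006539026924053282 0.062403714270483635 ((806.3932495117188, 28.670360565185547), (31.813501358032227, 39.783721923828125), 27.589372634887695)
top [214. 154.] 54 [0.689 0.215 0.103] 0.09864312104825845 0.10765576191486392 ((688.6610717773438, 214.07916259765625), (21.632591247558594, 18.47925567626953), 45.378902435302734)
top [250. 182.] 64 [0.631 0.133 0.03 ] 0.01294237787607777 0.03659261520078361 ((625.1760864257812, 132.52481079101562), (30.711334228515625, 29.021869659423828), 75.00629425048828)
top [296. 189.] 63 [0.614 0.003 0.03 ] 0.016630658517793773 0.03977594875185475 ((608.3092651367188, 2.819490432739258), (30.71887969970703, 29.3414249420166), 81.3281478881836)
top [341. 210.] 240 [ 0.548 -0.123  0.031] 0.024941844633103116 0.035765187918437746 ((551.9281005859375, -121.18946838378906), (79.21563720703125, 50.270687103271484), 86.1644287109375)
top [
[... 1554 characters left out ...]
53125, 133.15403747558594), (33.241275787353516, 38.44838333129883), 84.26949310302734)
scene [305. 257.] 213 [0.5   0.016 0.029] 0.010021119296732883 0.0411192300273987 ((497.4495544433594, 17.93428611755371), (34.648162841796875, 38.016151428222656), 75.03833770751953)
scene [254. 280.] 247 [0.518 0.144 0.031] 0.009394674809621972 0.04153752216316653 ((525.2415771484375, 145.00877380371094), (35.27111053466797, 59.69583511352539), 84.41841125488281)
272 206 [0.564 0.072 0.009]
346 251 [ 0.438 -0.137  0.029]
320 181 [ 0.638 -0.064  0.   ]
354 173 [ 0.651 -0.157  0.054]
400 150 [ 0.677 -0.253  0.207]
350 140 [ 0.676 -0.128  0.287]
310 280 [ 0.357 -0.038 -0.   ]
425 270 [ 0.387 -0.354  0.026]
```

```bash
python3 - <<'E'
from h import *
np.set_printoptions(precision=3,suppress=True)
best=None
for a in(-4.5,175.5):print(a,robot.ik([.5515,-.121,.006],down(a)),robot.ik([.5625,.075,.016],down(a-2.9)))
a=np.radians(-6.5);
for s in(1,-1):
    x=np.array([np.cos(a),np.sin(a),0]);y=np.array([-x[1],x[0],0]);zt=-.5*x+np.cos(np.pi/6)*np.array([0,0,1]);ty=s*np.cross(y,zt)
    print(s,robot.ik([.495,-.337,.15],np.column_stack([np.cross(ty,-zt),ty,-zt])))
p0=robot.read_position();print(p0,robot.read_tcp_rot())
robot.servo_line([.148,-.658,.32],speed=.3)
q=robot.ik([.5515,-.121,.25],down(-4.5));print(q)
robot.goto([.5515,-.121,.25],down(-4.5));print(robot.read_t())
p,X=wrist("w1")
for c,n,Q in blobs(p,X,80):
    t=Q[Q[:,2]>np.percentile(Q[:,2],95)-.006]
    print(c.round(),n,np.median(t,0),cv2.minAreaRect((t[:,:2]*1000).astype(np.float32)))
E
```

```text
-4.5 [  7.484  21.634 -26.526   0.    -41.841 168.016] [ 27.349  21.071 -25.655   0.    -43.275 145.251]
175.5 [  7.484  21.634 -26.526   0.    -41.841 -11.984] [ 27.349  21.071 -25.655   0.    -43.275 -34.749]
1 [ -21.522    2.711  -30.517  -15.74   -28.536 -153.009]
-1 [-21.522   2.711 -30.517 -15.74  -28.536  26.991]
[ 0.148 -0.658  0.197] [[-0.976 -0.22  -0.   ]
 [-0.22   0.976  0.001]
 [ 0.     0.001 -1.   ]]
[  7.484   8.433  -8.788   0.    -72.779 168.016]
3.375
[266.  65.] 478 [0.498 0.019 0.034] ((499.42047119140625, 16.346349716186523), (32.43983459472656, 32.41180419921875), 81.35044860839844)
[353.  70.] 459 [0.608 0.005 0.034] ((607.4306030273438, 2.301959991455078), (32.547630310058594, 31.96523666381836), 82.80873107910156)
[317. 168.] 1100 [ 0.553 -0.118  0.032] ((552.163818359375, -121.57737731933594), (81.05995178222656, 50.26868438720703), 86.24253845214844)
```

View pics/w1.png

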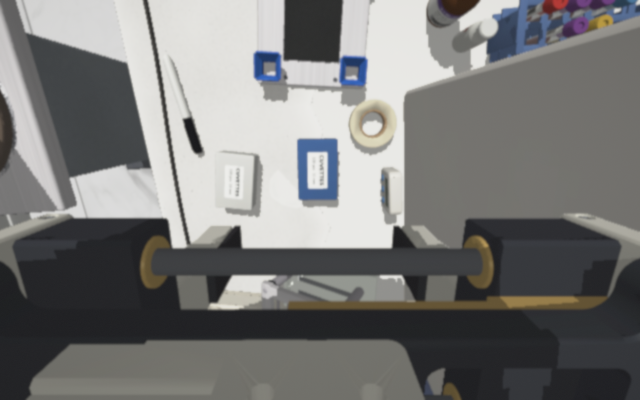

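The wrist view agrees with the top view: box at pixel (317,168), or (0.552,-0.121), and the sockets at (266,65) and (353,70) put the base centre at (0.562,0.074) with yaw -7.4°. Next I'll grasp and place the box.

```bash
python3 - <<'E'
from h import *
np.set_printoptions(precision=3,suppress=True)
b=np.array([.5518,-.1213])
R=down(-4.1)
robot.goto([*b,.10],R); robot.servo_line([*b,.009],speed=.12)
robot.move_gripper(0.0);print(robot.read_grip_width()*88,robot.read_finger_force(),robot.read_force())
robot.servo_line([*b,.11],speed=.2);print(robot.read_grip_width()*88,robot.read_force())
c=np.array([.562,.0742]);R=down(-7.4)
robot.goto([*c,.10],R);f0=robot.read_force()
robot.servo_line([*c,.030],speed=.15)
for z in np.arange(.026,.0165,-.0015):
    robot.servo_line([*c,z],speed=.03);f=robot.read_force()-f0
    if f[2]>4:break
print(z,f,robot.read_position())
robot.move_gripper(1.0);robot.dwell(.2)
robot.servo_line([*c,.12],speed=.2)
robot.goto([c[0]-.02,c[1]-.1,.28],R)
p,X=wrist("w2");print(robot.read_t())
for c,n,Q in blobs(p,X,80):
    t=Q[Q[:,2]>np.percentile(Q[:,2],95)-.006]
    print(c.round(),n,np.median(t,0),cv2.minAreaRect((t[:,:2]*1000).astype(np.float32)))
E
```

```text
0.3632231441528773 0.0 [ 0.105 -0.815 -0.101]
0.17546732578676447 [ 0.131 -0.121  0.595]
0.01699999999999999 [-0.089  0.958  0.337] [0.562 0.074 0.017]
13.4083
[281.  42.] 424 [0.515 0.148 0.034] ((515.3353271484375, 145.28135681152344), (32.336181640625, 31.50279426574707), 83.2274398803711)
[364.  42.] 447 [0.626 0.134 0.034] ((623.9376220703125, 131.29000854492188), (32.428855895996094, 31.70956802368164), 82.25845336914062)
[284. 142.] 293 [0.498 0.015 0.034] ((498.926513671875, 16.39900779724121), (30.278148651123047, 31.877891540527344), 82.83313751220703)
[360. 142.] 315 [0.609 0.002 0.034] ((607.59765625, 3.052276611328125), (31.97384262084961, 30.974323272705078), 83.92642974853516)
[331. 218.] 799 [ 0.555 -0.107  0.032] ((552.4462890625, -119.36764526367188), (80.12037658691406, 50.028717041015625), 85.69938659667969)
```

View pics/w2.png

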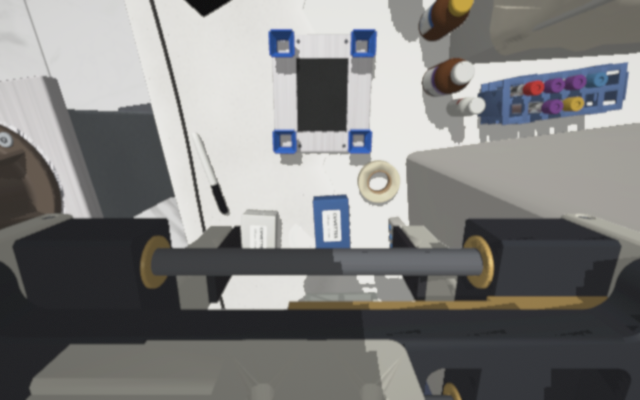

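The box was not grasped: the fingers shut on nothing, and it still lies at (331,218), about (0.552,-0.120). I'll go down again and look before closing.

```bash
python3 - <<'E'
from h import *
np.set_printoptions(precision=3,suppress=True)
b=np.array([.5518,-.1213])
R=down(-4.1)
robot.goto([*b,.10],R); print(robot.read_position());robot.servo_line([*b,.009],speed=.15)
print(robot.read_position(),robot.read_tcp_rot(),robot.read_grip_width(),robot.read_force(),robot.read_t())
p,X=wrist("w3")
p,d=robot.grab_frame("scene");cv2.imwrite("pics/s3.png",cv2.resize(p[130:330,220:540,::-1],None,fx=2.4,fy=2.4))
E
```

```text
[ 0.553 -0.121  0.101]
[ 0.553 -0.121  0.01 ] [[ 0.071  0.997  0.002]
 [ 0.997 -0.071 -0.   ]
 [ 0.     0.002 -1.   ]] 0.9992776552869554 [ 0.131 -0.04   0.655] 15.0
```

View pics/w3.png

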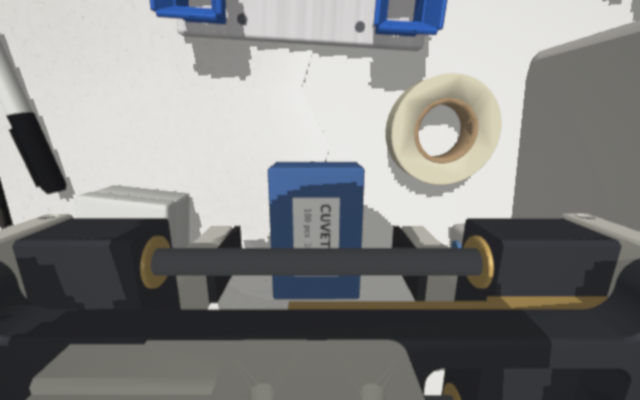

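View pics/s3.png

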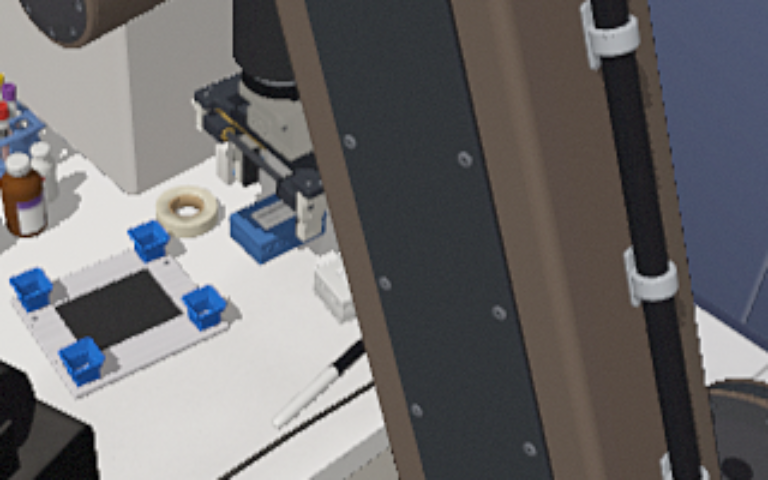

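The crop shows the near finger's tip at about (310,235), beside the top edge of the box, so the fingers may be higher than the reading says. I'll measure the tip height from depth.

```bash
python3 - <<'E'
from h import *
np.set_printoptions(precision=3,suppress=True)
p,d=robot.grab_frame("scene");X=world("scene",d)
for u in(311,315,347,350):
  print(u,[(v,*X[v,u].round(3)) for v in range(194 if u<330 else 210,234,3) ][:10])
X=np.load("w3.npz")["X"]
for v,u in[(235,225),(250,230),(245,405),(260,420),(270,215)]:print(v,u,X[v,u])
E
```

```text
311 [(194, np.float64(0.662), np.float64(-0.132), np.float64(0.037)), (197, np.float64(0.661), np.float64(-0.131), np.float64(0.028)), (200, np.float64(0.661), np.float64(-0.131), np.float64(0.017)), (203, np.float64(0.66), np.float64(-0.13), np.float64(0.008)), (206, np.float64(0.657), np.float64(-0.128), np.float64(0.001)), (209, np.float64(0.649), np.float64(-0.121), np.float64(-0.001)), (212, np.float64(0.638), np.float64(-0.112), np.float64(0.001)), (215, np.float64(0.629), np.float64(-0.106), np.float64(0.0)), (218, np.float64(0.619), np.float64(-0.098), np.float64(0.001)), (221, np.float64(0.611), np.float64(-0.091), np.float64(0.0))]
315 [(194, np.float64(0.647), np.float64(-0.134), np.float64(0.045)), (197, np.float64(0.647), np.float64(-0.134), np.float64(0.035)), (200, np.float64(0.646), np.float64(-0.133), np.float64(0.026)), (203, np.float64(0.647), np.float64(-0.133), np.float64(0.015)), (206, np.float64(0.651), np.float64(-0.136), np.float64(0.0)), (209, np.float64(0.642), np.float64(-0.129), np.float64(-0.0)), (212, np.float64(0.632), np.float64(-0.122), np.float64(-0
[... 700 characters left out ...]
, np.float64(0.002))]
350 [(210, np.float64(0.46), np.float64(-0.083), np.float64(0.144)), (213, np.float64(0.461), np.float64(-0.084), np.float64(0.133)), (216, np.float64(0.468), np.float64(-0.092), np.float64(0.115)), (219, np.float64(0.468), np.float64(-0.091), np.float64(0.107)), (222, np.float64(0.492), np.float64(-0.116), np.float64(0.066)), (225, np.float64(0.492), np.float64(-0.116), np.float64(0.057)), (228, np.float64(0.493), np.float64(-0.117), np.float64(0.046)), (231, np.float64(0.516), np.float64(-0.141), np.float64(0.004))]
235 225 [ 0.506 -0.108  0.056]
250 230 [ 0.53  -0.088  0.119]
245 405 [ 0.597 -0.116  0.064]
260 420 [ 0.584 -0.094  0.121]
270 215 [ 0.526 -0.092  0.122]
```

```bash
python3 - <<'E'
from h import *
np.set_printoptions(precision=3,suppress=True)
b=np.array([.5518,-.1213])
robot.servo_line([*b,.12],speed=.3)
for g in(1,.7,.16,0):
    robot.move_gripper(g)
    _,d=robot.grab_frame("scene");X=world("scene",d).reshape(-1,3)
    Q=X[(abs(X[:,0]-b[0])<.075)&(abs(X[:,1]-b[1])<.03)&(X[:,2]>.06)]
    o=np.argsort(Q[:,2]);print(g,robot.read_grip_width(),robot.read_position()[2],Q[o[[0,3,6,10,15]]].tolist())
print(robot.read_t())
E
```

```text
1 0.9986191109786711 0.11903061672473131 [[0.6003940370295091, -0.11818270962159949, 0.14766170258891675], [0.5954592851648165, -0.12655399049169003, 0.1495595070310024], [0.494900172294773, -0.11059608643027952, 0.1502128662120813], [0.5991129938102518, -0.12332393211839499, 0.15195614453128958], [0.49347318194437984, -0.11831713787970788, 0.15299211253621636]]
0.7 0.6991557535811327 0.1200444740289062 [[0.5837811951524267, -0.13237455559198108, 0.15058872467883122], [0.5091564334916113, -0.11709241222572242, 0.15260018997857805], [0.5070977348519307, -0.11216776564040631, 0.15345394889122943], [0.5091261389069097, -0.11393144943327416, 0.15422186894900647], [0.581244228274095, -0.12702347210672327, 0.15459160272918337]]
0.16 0.16214292765401753 0.11997403112825192 [[0.5464540518387279, -0.11298672947945587, 0.14943449503740125], [0.5580039523034168, -0.122813727478008, 0.15248146887504166], [0.5306291871354366, -0.11144294470871652, 0.15394415416709262], [0.5604463578914174, -0.1155872021209311, 0.15453278059560138], [0.5434344199445568, -0.11022852948364947, 0.1555726662964093]]
0 0.004629268822598266 0.12000012818934694 [[0.5534055744262915, -0.11274129672882294, 0.15127129430281872], [0.5548760868246579, -0.11396024660971693, 0.15274597783751576], [0.5370856076546153, -0.12010449908298493, 0.15454162671877558], [0.5553767654271684, -0.11432837314109079, 0.1552162138795682], [0.5657366950087703, -0.11081201781611405, 0.15665177594930502]]
18.2083
```

The tips are about 30 mm behind the reported TCP along the tool axis, at every opening, with no sideways offset. I'll correct every target for this.

```bash
cat >> h.py <<'E'
OFF=.0295  # real fingertips lie this far behind the reported TCP (measured)
def tcp(tip,R): return np.asarray(tip)+OFF*R[:,2]
E
python3 - <<'E'
from h import *
np.set_printoptions(precision=3,suppress=True)
b=np.array([.5518,-.1213]);R=down(-4.1)
robot.move_gripper(1.0)
robot.servo_line(tcp([*b,.05],R),R,speed=.2); f0=robot.read_force();robot.servo_line(tcp([*b,.009],R),speed=.1)
print(robot.read_position(),robot.read_force()-f0)
robot.move_gripper(0.0);w=robot.read_grip_width()*88;print(w,robot.read_finger_force(),robot.read_t())
if w>50:
    robot.servo_line(tcp([*b,.10],R),speed=.2);print(robot.read_grip_width()*88,robot.read_force())
    c=np.array([.562,.0742]);R=down(-7.4)
    robot.goto(tcp([*c,.09],R),R);f0=robot.read_force()
    robot.servo_line(tcp([*c,.024],R),speed=.15)
    for z in np.arange(.0225,.0135,-.0015):
        robot.servo_line(tcp([*c,z],R),speed=.03);f=robot.read_force()-f0
        if f[2]>3:break
    print(z,f,robot.read_position(),robot.read_t())
E
```

```text
[ 0.552 -0.121 -0.02 ] [-0.538 -0.257 -0.328]
56.45805469849625 30.000467598438263 21.475
56.45869833339986 [-0.203 -0.064 -1.936]
0.017999999999999995 [-5.08   0.848 13.13 ] [ 0.562  0.074 -0.01 ] 24.475
```

```bash
python3 - <<'E'
from h import *
np.set_printoptions(precision=3,suppress=True)
c=np.array([.562,.0742]);R=down(-7.4)
robot.move_gripper(1.0)
robot.servo_line(tcp([*c,.11],R),speed=.25)
a=np.radians(-6.3);x=np.array([np.cos(a),np.sin(a),0]);y=np.array([-x[1],x[0],0]);zt=-.5*x+np.cos(np.pi/6)*np.array([0,0,1])
ty=-np.cross(y,zt);R=np.column_stack([np.cross(ty,-zt),ty,-zt])
h=np.array([.493,-.337,.155])
robot.goto(tcp([.42,-.2,.32],R),R)
_,d=robot.grab_frame("top");
p2,d2=robot.grab_frame("top");Xt=world("top",d2)
for cc,n,Q in blobs(p2,Xt,40): print("top",cc.round(),n,np.median(Q,0),cv2.minAreaRect((Q[:,:2]*1000).astype(np.float32)))
robot.goto(tcp(h+.11*zt,R),R);print(robot.read_t(),robot.read_position(),R)
p,X=wrist("w4")
E
```

```text
top [286.  80.] 175 [0.922 0.037 0.059] ((917.1373291015625, 32.44399642944336), (75.24701690673828, 48.31135940551758), 1.3231735229492188)
top [287. 119.] 48 [0.802 0.029 0.059] ((806.3924560546875, 32.896949768066406), (28.870405197143555, 46.50481414794922), 19.154443740844727)
top [214. 154.] 55 [0.689 0.214 0.104] ((688.5584106445312, 214.493896484375), (20.044322967529297, 20.24297332763672), 63.094451904296875)
top [250. 183.] 70 [0.63  0.134 0.03 ] ((625.2423706054688, 131.41171264648438), (30.935287475585938, 29.391223907470703), 81.65109252929688)
top [296. 189.] 65 [0.613 0.004 0.03 ] ((608.7692260742188, 2.9389915466308594), (30.539785385131836, 29.332075119018555), 81.27812957763672)
top [270. 206.] 375 [0.56  0.074 0.04 ] ((562.813720703125, 76.99423217773438), (91.62750244140625, 56.4510612487793), 82.5456314086914)
top [243. 221.] 73 [0.519 0.149 0.03 ] ((517.0123291015625, 145.71229553222656), (29.938945770263672, 30.193851470947266), 84.29147338867188)
top [430. 230.] 287 [ 0.49  -0.333  0.159] ((496.0518493652344, -336.55108642578125), (97.25425720214844, 31.700464248657227), 83.73745727539062)
top [290. 227.] 65 [0.506 0.02  0.03 ] ((500.2991638183594, 17.339101791381836), (30.25885009765625, 29.985855102539062), 83.25753784179688)
28.85 [ 0.453 -0.333  0.224] [[-0.11  -0.861  0.497]
 [-0.994  0.095 -0.055]
 [ 0.    -0.5   -0.866]]
```

View pics/w4.png

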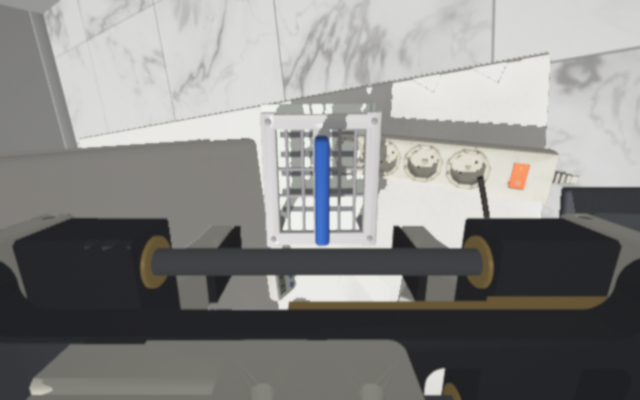

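The box lies flat and centred on the pad, at (0.563,0.076), yaw -7.5°, height 0.042. The handle runs down the wrist image from (322,138) to (322,243), in line with the tool. I'll fit its pose now.

```bash
python3 - <<'E'
from h import *
np.set_printoptions(precision=4,suppress=True)
z=np.load("w4.npz");T=pose();R=T[:3,:3]
m=cv2.erode(blue(z["p"]),np.ones((3,3),np.uint8)).astype(bool);m[:, :290]=0;m[:,360:]=0;m0=blue(z["p"]).astype(bool);m0[:,:290]=0;m0[:,360:]=0
for mm in(m,m0):
    Q=z["X"][mm];t=(Q-T[:3,3])@R   # tool coords
    print(len(Q),"tool min/max/med",np.percentile(t,[1,50,99],axis=0))
top=t[t[:,2]<np.percentile(t[:,2],50)+.004]
A=np.c_[top[:,:2],np.ones(len(top))];print("plane z~x,y",np.linalg.lstsq(A,top[:,2],rcond=None)[0])
print("y vs x",np.polyfit(top[:,0],top[:,1],1),top[:,0].min(),top[:,0].max(),top[:,1].min(),top[:,1].max())
E
```

```text
1111 tool min/max/med [[nan nan nan]
 [nan nan nan]
 [nan nan nan]]
1361 tool min/max/med [[nan nan nan]
 [nan nan nan]
 [nan nan nan]]
plane z~x,y [0. 0. 0.]Traceback (most recent call last):
  File "<stdin>", line 10, in <module>
    raise TypeError("expected non-empty vector for x")
TypeError: expected non-empty vector for x
```

```bash
python3 - <<'E'
from h import *
np.set_printoptions(precision=4,suppress=True)
z=np.load("w4.npz");T=pose();R=T[:3,:3]
m0=blue(z["p"]).astype(bool);m0[:,:290]=0;m0[:,360:]=0
Q=z["X"][m0];Q=Q[~np.isnan(Q).any(1)];t=(Q-T[:3,3])@R
print(m0.sum(),len(Q),np.percentile(t,[1,10,50,90,99],axis=0))
top=t[t[:,2]<np.median(t[:,2])+.004]
A=np.c_[top[:,:2],np.ones(len(top))];print("plane z~x,y",np.linalg.lstsq(A,top[:,2],rcond=None)[0])
print("y vs x",np.polyfit(top[:,0],top[:,1],1),top.min(0),top.max(0))
E
```

```text
1361 1359 [[-0.0433  0.0004  0.0681]
 [-0.0331  0.0017  0.0688]
 [ 0.0089  0.0061  0.0698]
 [ 0.0462  0.0106  0.071 ]
 [ 0.0536  0.0117  0.0756]]
plane z~x,y [ 0.0054 -0.0186  0.0699]
y vs x [-0.0028  0.006 ] [-0.0448 -0.      0.0672] [0.0538 0.0121 0.0738]
```

```bash
python3 - <<'E'
from h import *
np.set_printoptions(precision=4,suppress=True)
T=pose();R=T[:3,:3];zt=-R[:,2]
bar=T[:3,3]+R@[.0045,.006,.0798];print("bar",bar)
g=T[:3,3]+R@[.0045,.006,.127]
robot.servo_line(g-.0*zt+.04*zt,speed=.2);f0=robot.read_force();robot.servo_line(g,speed=.1)
print(robot.read_position()-g,robot.read_force()-f0)
robot.move_gripper(0.0);w=robot.read_grip_width()*88;print(w,robot.read_finger_force(),robot.read_force()-f0,robot.read_t())
if w>10:
    robot.servo_line(g+.05*zt,speed=.12);print(robot.read_force()-f0)
    robot.servo_line(g+.05*zt+[-.01,0,.10],speed=.2)
    L=down(172.75)
    robot.goto([.48,-.17,.24],L);print(robot.read_grip_width()*88,robot.read_force()-f0)
    robot.goto([.562,.0742,.0778+.065],L);robot.dwell(.3)
    print(robot.read_t(),robot.read_position())
    p,d=robot.grab_frame("scene");cv2.imwrite("pics/s5.png",cv2.resize(p[130:330,180:500,::-1],None,fx=2.4,fy=2.4));np.savez("s5",p=p,d=d)
    p,d=robot.grab_frame("top");np.savez("t5",p=p,d=d)
    wrist("w5")
E
```

```text
bar [ 0.4869 -0.3408  0.1525]
[ 0.     -0.0001  0.0003] [ 0.1111 -0.5538  0.7201]
13.917234651765032 29.99129354953766 [ 0.5404 -0.384   0.3502] 31.1833
[-0.9898 -0.7035 -2.5994]
14.082079027804989 [-0.4121 -0.1718 -2.0763]
34.4833 [0.5622 0.0734 0.1434]
```

View pics/s5.png

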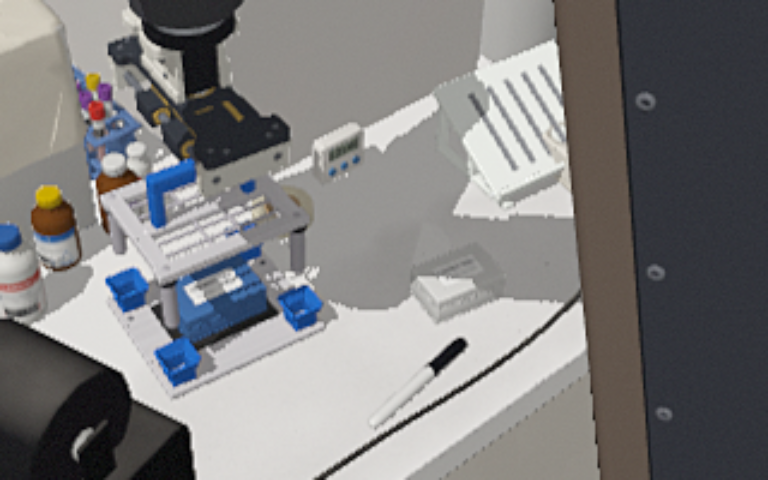

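View pics/w5.png

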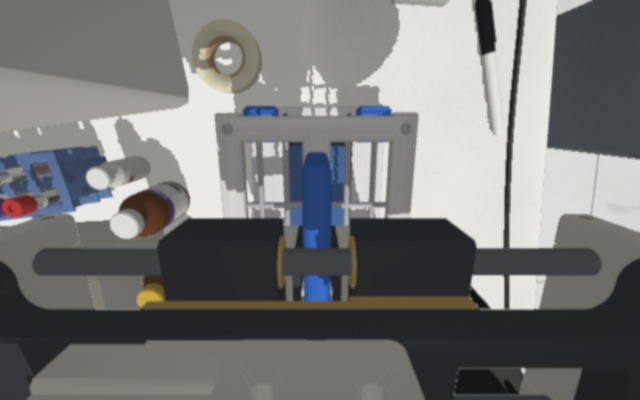

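The tier is held level over the box, with posts above sockets. The wrist view shows the deck's near corners at (228,128) and (404,128). I'll check tilt and centring from depth.

```bash
python3 - <<'E'
from h import *
np.set_printoptions(precision=4,suppress=True)
p0=robot.read_position();zd=p0[2]+.0472-.117+.072
a=np.radians(-7.25);ax=np.array([np.cos(a),np.sin(a)]);ay=np.array([-ax[1],ax[0]])
print("expected deck z",zd)
for n in("s5","t5","w5"):
    z=np.load(n+".npz");X=z["X"] if "X" in z else world("scene" if n[0]=="s" else "top",z["d"])
    p=z["p"];Q=X.reshape(-1,3);b=blue(p).ravel()
    k=(abs(Q[:,2]-zd)<.008)&(np.hypot(Q[:,0]-.562,Q[:,1]-.0742)<.12)&(b==0);Q=Q[k]
    A=np.c_[Q[:,:2]-[.562,.0742],np.ones(len(Q))];s=np.linalg.lstsq(A,Q[:,2],rcond=None)[0]
    e=Q[:,:2]-[.562,.0742];u,v=e@ax,e@ay
    print(n,len(Q),"plane",s,"x'",np.percentile(u,[.5,99.5]),"y'",np.percentile(v,[.5,99.5]))
E
```

```text
expected deck z 0.14518950149443358
s5 1730 plane [0.0087 0.002  0.1464] x' [-0.0653  0.0611] y' [-0.0709  0.0754]
t5 874 plane [0.0009 0.0009 0.1437] x' [-0.0615  0.0632] y' [-0.0722  0.074 ]
w5 12349 plane [-0.002 -0.032  0.143] x' [-0.0622  0.062 ] y' [-0.0729 -0.0022]
```

```bash
python3 - <<'E'
from h import *
np.set_printoptions(precision=4,suppress=True)
c=np.array([.562,.0745]);f0=robot.read_force()
robot.servo_line([*c,.0778+.032],speed=.1)
for dz in np.arange(.029,-.0045,-.003):
    robot.servo_line([*c,.0778+dz],speed=.04);f=robot.read_force()-f0
    if np.abs(f).max()>2:print(round(dz,4),f,robot.read_position())
    if f[2]>10 or np.hypot(*f[:2])>15:break
print(dz,f,robot.read_ft_torque(),robot.read_position(),robot.read_t())
E
```

```text
-0.004 [-5.074  -0.8493 21.0583] [0.5632 0.0747 0.0765]
-0.003999999999999986 [-5.074  -0.8493 21.0583] [-0.1183  2.1953  0.0277] [0.5632 0.0747 0.0765] 38.1167
```

```bash
python3 - <<'E'
from h import *
np.set_printoptions(precision=4,suppress=True)
c=np.array([.5625,.0745])
robot.servo_line([*c,.0763],speed=.03);print(robot.read_force())
robot.move_gripper(1.0);robot.dwell(.2)
robot.servo_line([*c,.19],speed=.2);robot.goto([.42,-.12,.28],down(172.75));robot.dwell(.3)
print(robot.read_t(),robot.read_grip_width())
a=np.radians(-7.25);ax=np.array([np.cos(a),np.sin(a)]);ay=np.array([-ax[1],ax[0]])
for n in("scene","top"):
    p,d=robot.grab_frame(n);X=world(n,d)
    if n=="scene":cv2.imwrite("pics/s6.png",cv2.resize(p[180:310,200:350,::-1],None,fx=4,fy=4))
    Q=X.reshape(-1,3);k=(abs(Q[:,2]-.080)<.007)&(np.hypot(Q[:,0]-.562,Q[:,1]-.0742)<.12)&(blue(p).ravel()==0);Q=Q[k]
    e=Q[:,:2]-[.562,.0742];s=np.linalg.lstsq(np.c_[e,np.ones(len(e))],Q[:,2],rcond=None)[0]
    print(n,len(Q),s,np.percentile(e@ax,[.5,99.5]),np.percentile(e@ay,[.5,99.5]))
E
```

```text
[-1.9342  1.4481  6.5353]
41.8667 0.9937061934329275
scene 1656 [0.0016 0.0013 0.0802] [-0.0648  0.0618] [-0.0704  0.0763]
top 1453 [0.0007 0.0006 0.0776] [-0.0615  0.0638] [-0.0704  0.0758]
```

View pics/s6.png

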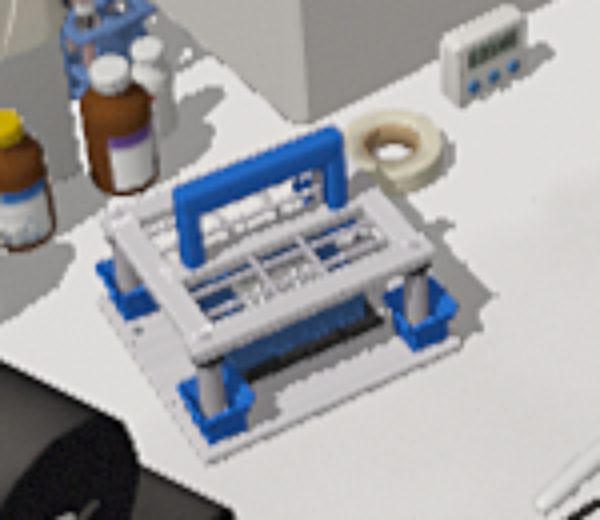

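The tier sits level with its deck at 80 mm, the fully home height, and the three visible posts at (125,285), (215,400) and (420,310) are down in their sockets. The gripper is clear.

```bash
python3 -c "
from rig import robot
print(robot.job_done())"
```

```text
the job is handed in; nothing more can be done
None
```

The job is handed in at about 42 s of the 64 s allowed: the blue box lies flat on the pad, and the tier stands level over it with its deck at the fully home height (80 mm). The first grasp of the box closed on nothing, because the fingertips sit about 30 mm short of the stated TCP, so I corrected for that and repeated it.

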